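# Load a heel tray into the gated bench rack

## Robot

A 6-joint arm with a two-finger parallel gripper is mounted at the origin on the work surface. World frame = base frame: x ahead of the robot, y to its left, z up, the work surface at z = 0. Lengths are in m, angles in degrees, forces in N, time in s.
With the tool pointing down it reaches from about 0.25 to 0.725 m from the base axis. Payload 9.7 kg.
Tool frame: the origin (TCP) lies at the very end of the fingers, on their centre line; the grasp point (between the pads) lies tcp_to_grasp behind it (tcp_to_grasp is the distance from the TCP to the grasp point, in m); z points along the fingers, y is the direction in which the jaws open and shut (so a half turn about z gives the same grasp; the last joint's range is limited). The gripper opens to 85 mm and grips with 20 to 120 N. Pads are 22 mm wide; open, the fingers measure 114 mm over their backs; the gripper's body (76 mm by 85 mm) begins 54 mm behind the grasp point. The pads swing forward as they close: fully open they stand 13 mm farther back than shut.
Start: joints at [-71.62, 4.979, 10.078, 95.1, 0, 90], TCP at [0.173, -0.522, 0.231] pointing down, gripper open.
Joint ranges: [-179.16, 179.16], [-48.56, 103.87], [-65.8, 70.77], [-126.05, 130.52], [-82.76, 87.17], [-180, 180]. Speed limits (degrees/s): [127.2, 127.2, 147.25, 180, 180, 180].

## Interface

Orientations are given as [roll, pitch, yaw] about the fixed x, y, z axes, in that order (R = Rz(yaw) Ry(pitch) Rx(roll)).
In Python, from workcell import * gives the robot as it stands. The module is installed in compiled form; this text tells all that it offers.
- The arm moves only by the shell command python3 -m pendant 'ROWS' [FORCE]. ROWS is JSON, a list of rows, each a list of 3 entries, a list of its own where there are three numbers: the opening in per cent of the stroke, from 0 (shut) to 100 (fully open), then the shift along the world's x, y, z in mm, then the turn, a rotation vector about the world's x, y, z in degrees. A call has 1 to 20 rows; each row is the pose to reach, as a shift and turn from the pose measured when the call began; what a row does not reach only later rows make up. A row lasts 1/8 s, in which the tool goes at most 62.5 mm and 10.7 degrees, less where a joint would pass 70% of its speed; a pose out of reach is approached as far as the arm can. A call with a gripper value outside its range is refused whole. The fingers move at their own pace and stop on an object; FORCE is the grip in N (left out, the last holds). Time passes only in rows, so rows that repeat a pose let the fingers close. It gives the time, the measured TCP pose, the force and the opening at its end, in the units of the state.
- get_obs(): the state, without advancing time (a new reading comes with each control period).
- camera(name): name is "scene" or "top" or "wrist"; returns a dict with "img" (384x512x3 uint8, red, green, blue), "fx", "fy", "cx", "cy" (pixels), "cam_to_world" (4x4, takes a point from camera to world coordinates); the wrist camera has in their place "T_tool_cam" (4x4, takes a point from camera to tool coordinates, whose origin is the TCP and whose axes are the flange's). Camera axes: x right, y down, z forward; pixel columns grow to the right and rows downward; lengths in m; the calibration is good to about 2 mm. A picture is of the moment at which its call begins: read the wrist's pose just before it. There is no depth.
- job_done(): hands the job in, once; it reports no verdict.
Trained networks look in a picture, given as the dict that the camera call returned (one of the last four; its "shot" number tells which), for a name from the list of things; names that differ only in an ending like _2 or _b are one class to them, and where a whole thing is asked for, a point or a joint stands for the part that bears it (a point fixed in the world has none). Each returns a list of dicts, best first, with "confidence" (0 to 1); they miss things now and then, are a little off and sometimes report something else, mostly with a low value. They report only what shows in the picture. A call takes as long as a camera call. They do not tell look-alikes from the thing itself.
- regions_of(picture, label): "region" (384x512 bool, what is visible of it).
- pinpoint(picture, label): "position" ([x, y, z] in m, in world coordinates, good to about 4 mm: a listed point, or the origin of a listed thing).
The state is a dict: "time": time; "q": joint angles; "qd": joint speeds; "joint_efforts": joint torques, N m; "ee_pos": TCP position; "tcp_rot": TCP orientation; "wrist_force": force on the tool from outside, world axes, zero at the start; "torque": the same for the moment, N m; "opening": finger opening in m.
Only numpy, scipy, OpenCV 4.12 (cv2) and the standard library are available. Lean on these libraries where they do the work, as an engineer would, in place of code of your own. Each camera call takes 0.05 s, during which the arm holds its last target. There are 200 camera calls.

## Task

Lift the latch bar of the rack's gate by its ball knob out of its catch and swing the gate wide open. Then slide the tray with the pair of heel blocks along the bench into the empty bottom slot, straight and fully home against the back stop, with both heels still standing in it. Leave the gate wide open, let go of everything, and do not disturb the other things on the bench.

Things in the scene. Friction and masses are not known exactly. Their poses are not given: they have to be found in the camera images.
- rack: Fixed bench-top rack, grey posts, plywood decks, 225 deep x 224 wide x 300 mm tall (goods on top reach 360). Origin: on the bench, at the middle of its front face; x points into the rack, y to the left looking in, z up. The deck over the bottom slot reaches forward to x = 0, underside at z = 140, and a stored tray stands on it, so a hand bringing the tray home must lean back out of the rack 25 to 45 deg.
- slot_mouth (a point): Mouth of the empty bottom slot, on the bench (= rack origin; axes as the rack's). The bench is the slot's floor. Steel side guides: inner faces at y = +-72.5 mm from x = 20 to 200, walls 36 mm high, with a lip above (underside at z = 36) reaching in to y = +-64; they flare to about +-83 at x = 0.
- slot_home (a point): Where the tray's centre point belongs when fully home: 112 mm behind the rack's face, y = 0, 14 mm above the bench; the tray's far end then touches the back stop, whose face is at rack x = 192. Axes as the rack's.
- gate_hinge (a point): Point on the gate's vertical hinge axis (rack frame x = -13, y = +100, 64 mm above the bench), at the rack's front left post looking in. Axes as the rack's.
- gate (a joint): Gate angle (rad): 0 shut across the slot, grows as it swings out of the rack (clockwise from above, free end moving towards rack -x), stop at 1.9. Steel gate 10 mm thick, 183 mm wide, z = 10 to 72 mm, with a 70 mm wide notch under its rail. It stays where it is left (friction 0.06 N m).
- latch (a joint): Gravity latch bar angle (rad): 0 level, dropped in its catch; grows as its ball end is lifted, stop at 0.4; falls back when let go. Dropped, it locks the shut gate; above about 0.08 (ball lifted 12 mm) it is clear of the catch lip and the gate can swing. Dark steel bar 12 x 14 x 188 mm, top at z = 72, along the gate's front, its centre 17 mm in front of the gate's mid-plane.
- latch_pivot (a point): Pivot of the latch bar, its axis level and square to the gate: 40 mm from the hinge axis along the gate, 17 mm in front of the gate's mid-plane, 65 mm above the bench. Moves with the gate. With the bar level, the ball's centre lies 145 mm farther along the bar and 37 mm higher. Axes as the gate's (the rack's when shut).
- latch_ball (a point): Centre of the black ball knob, 24 mm in diameter, on a thin 8 mm stem above the free end of the latch bar: 102 mm above the bench when dropped, the bar's top 30 mm below it; rack frame x = -30, y = -85 when shut. Moves with latch and gate. The catch, a steel hook on the front right post, is 13 to 28 mm farther along the bar, its top at z = 68.
- tray_center (a point): Centre of the loose aluminium tray, 160 long (x) x 140 wide (y) x 28 mm high, walls and floor 4 mm, about 0.4 kg; 14 mm above its underside. Its x axis points away from its handle, towards the end that goes into the rack first; z up. It stands flat on the bench and is slid along it.
- tray_handle (a point): Grip point of the tray's handle, a black upright fin 12 mm thick (along tray y), 50 mm long, 12 to 52 mm above the tray's underside, jutting out of the tray's near end. The point is at tray x = -115 from the tray's centre, 34 mm above the underside. With the tray home it is 3 mm in front of the rack's face. Axes as the tray's.
- heel_a_center (a point): Loose pale wooden heel block with a black top piece, D-shaped, 49 x 46 x 48 mm high, 0.07 kg, standing in the tray. Point half-way up, 24 mm above its underside, on the axis of its round side; z up.
- heel_b_center (a point): The second, equal heel block in the tray; same point.
- jar: Bystander: amber glass jar, 70 mm across, 90 mm high; origin at the centre of its underside.
- can: Bystander: bare metal can, 76 mm across, 100 mm high; origin at the centre of its underside.
- hammer: Bystander: hammer lying on the bench; origin about its middle.
Mind the look-alikes: they are no part of the job. What is shaped like the part that bears heel_b_center but purple, red or yellow is not meant.

How it is judged (in metres and radians):
On the way, in this order (a step that is already met when the one before it is completed fails the run):
1. the latch bar is lifted clear of its catch while the gate is still shut (value of joint latch above 0.07 rad and value of joint gate below 0.15 rad), for 0.05 s.
2. the gate is swung wide open, with the tray still outside (value of joint gate above 1.2 rad and x of tray_center in the frame of rack below -0.05 m), for 0.2 s.
At the end, for the whole second after the job is handed in: The tray lies flat in the bottom slot, its far end within 6 mm of the back stop, straight within 0.05 rad and within 6 mm of the middle of the slot; both heel blocks stand in it (tilt under 0.2 rad); the gate stands open by more than 1.2 rad (x of tray_center in the frame of rack between 0.106 and 0.118 m and y of tray_center in the frame of rack between -0.006 and 0.006 m and angle between the x axis of tray_center and the x axis of rack, either way round below 0.05 rad and angle between tray_center's own z axis and vertical below 0.05 rad and height (world z) of tray_center below 0.02 m and x of heel_a_center in the frame of tray_center between -0.075 and 0.075 m and y of heel_a_center in the frame of tray_center between -0.065 and 0.065 m and angle between each of heel_a_center, heel_b_center's own z axis and vertical below 0.2 rad and z of each of heel_a_center, heel_b_center in the frame of tray_center below 0.02 m and x of heel_b_center in the frame of tray_center between -0.075 and 0.075 m and y of heel_b_center in the frame of tray_center between -0.065 and 0.065 m and value of joint gate above 1.2 rad); the robot touches nothing.
It fails at once if a heel block toppled (angle between any of heel_a_center, heel_b_center's own z axis and vertical above 0.6 rad).
It fails at once if a bystander moved by more than 30 mm (distance of any of jar, can, hammer from where it was at the start of the episode above 0.03 m).
It also fails if it takes over 58 s, if anything falls off the work surface, if the arm or the gripper's body presses on something with over 40 N, if the wrist force passes 120 N, or if a joint passes its speed limit or range.

## Working session

There is one attempt and no reset: what is moved stays moved. The work goes in short steps, Python scripts to look and compute and a shell command to move; the robot and the scene stay as the last step left them, time stands still between calls to the robot, and variables do not carry over. Pictures are saved under pics/ and viewed, about 8 in all and at most 12, crops included, and the job is handed in when it is done.

```bash
mkdir -p pics; cat > h.py <<'E'
from workcell import *
import numpy as np, cv2
def save(c,n,s=1): cv2.imwrite('pics/'+n,cv2.resize(c['img'][:,:,::-1],None,fx=s,fy=s))
def proj(c,p):
    T=np.linalg.inv(c['cam_to_world']); q=T[:3,:3]@np.array(p)+T[:3,3]
    return np.array([c['fx']*q[0]/q[2]+c['cx'],c['fy']*q[1]/q[2]+c['cy']])
E
python3 - <<'E'
from h import *
np.set_printoptions(precision=4,suppress=True)
ims=[]
for n in ['scene','top']:
    c=camera(n); ims.append(c['img'][:,:,::-1])
    print(n,c['cam_to_world'][:3,3])
    for l in ['rack','slot_mouth','slot_home','gate_hinge','latch_pivot','latch_ball','tray_center','tray_handle','heel_a_center','jar','can','hammer']:
        try:
            for r in pinpoint(c,l)[:4]: print(' ',l,round(r['confidence'],2),np.array(r['position']),proj(c,r['position']).round())
        except Exception as e: print(l,e)
cv2.imwrite('pics/s.png',cv2.resize(ims[0],(800,600)));cv2.imwrite('pics/t.png',cv2.resize(ims[1],(800,600)))
print(get_obs())
E
```

```text
scene [1.0935 0.5317 1.0275]
  rack 0.82 [ 0.5635 -0.1203  0.0008] [223. 197.]
  slot_mouth 0.89 [ 0.5631 -0.1268  0.0023] [221. 195.]
  slot_home 0.66 [ 0.4753 -0.109   0.102 ] [245. 161.]
  gate_hinge 0.58 [ 0.661  -0.0919  0.0647] [203. 207.]
  latch_pivot 0.96 [ 0.6199 -0.0797  0.0647] [217. 201.]
  latch_ball 0.75 [ 0.6625 -0.0913  0.0635] [203. 207.]
  latch_ball 0.59 [ 0.4801 -0.109   0.0972] [244. 163.]
  tray_center 0.69 [0.522  0.1881 0.014 ] [308. 245.]
  tray_handle 0.76 [0.5377 0.3063 0.0334] [340. 271.]
  heel_a_center 0.55 [0.5569 0.1847 0.0284] [300. 249.]
  jar 0.94 [0.7159 0.2302 0.0012] [272. 303.]
  can 0.96 [0.7082 0.3453 0.0002] [309. 332.]
  hammer 0.62 [ 0.3849 -0.3744 -0.0016] [211. 131.]
  hammer 0.27 [ 0.708   0.3443 -0.001 ] [308. 331.]
top [0.2704 0.0158 1.4788]
  rack 0.57 [ 0.5695 -0.1221  0.0001] [288. 196.]
  slot_mouth 0.65 [ 0.5698 -0.1225  0.0014] [288. 196.]
  slot_mouth 0.23 [0.52   0.1919 0.0172] [190. 211.]
  gate_hinge 0.78 [ 0.6637 -0.0864  0.0629] [278. 162.]
  gate_hinge 0.32 [0.5314 0.3068 0.0336] [153. 206.]
  latch_pivot 0.88 [ 0.6203 -0
[... 266 characters left out ...]
.483  -0.1083  0.1025] [287. 217.]
  heel_a_center 0.5 [0.5575 0.1816 0.0259] [193. 199.]
  jar 0.66 [ 0.7254  0.2313 -0.0027] [180. 150.]
  can 0.7 [0.7073 0.3463 0.0029] [144. 155.]
  hammer 0.78 [ 0.3832 -0.3719 -0.0005] [368. 253.]
{'time': 1.3, 'q': array([-71.6192,   4.9783,  10.0801,  95.099 ,  -0.001 ,  90.0015]), 'qd': array([-0.0096, -0.0373,  0.0521,  0.0906, -0.025 ,  0.0289]), 'joint_efforts': array([  0.0016, -52.0097,  46.4864,   0.0018,   0.    ,  -0.    ]), 'ee_pos': array([ 0.1734, -0.522 ,  0.2313]), 'tcp_rot': array([179.9972,   0.001 ,  18.3793]), 'wrist_force': array([-0.3854, -0.5039, -0.158 ]), 'torque': array([0.0286, 0.0016, 0.0047]), 'opening': 0.08495391857398965}
```

View pics/s.png

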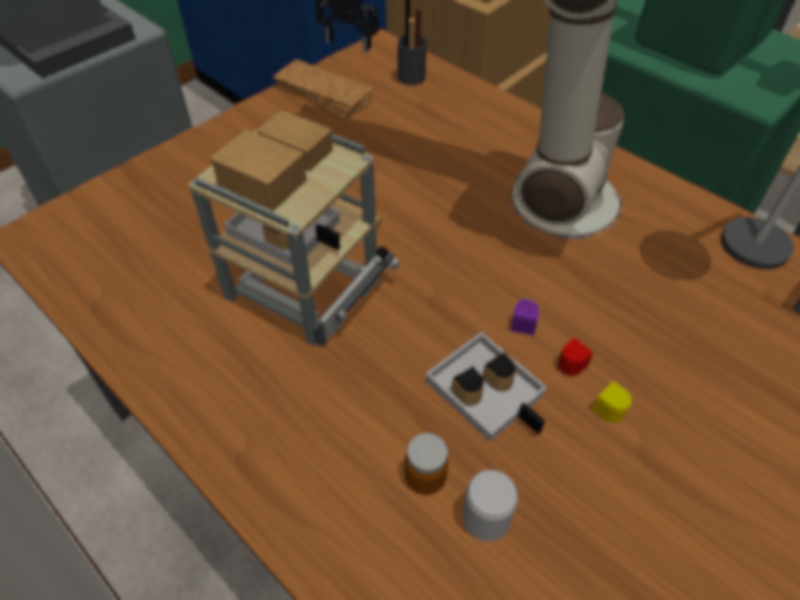

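View pics/t.png

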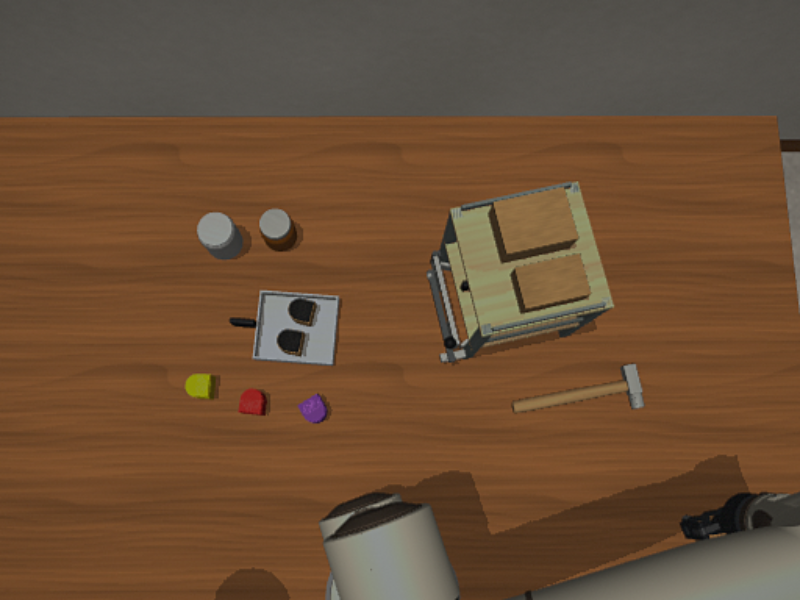

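Candidates: for the ball knob, the black ball on the gate bar's free end (scene 383,255; top 450,342 in the 800 px views), against the black handle of the stored tray (scene 328,236). For the heels, the two wood/black blocks in the tray (scene 468,385 and 500,371), against purple (525,316), red (575,356) and yellow (613,401). I'm choosing the ball on the bar and the tray with the wooden heels. One close crop will confirm this while I fit the poses.

```bash
cat >> h.py <<'E'
from scipy.spatial.transform import Rotation as Ro
np.set_printoptions(precision=3,suppress=True)
TH=np.radians(-78.65); ORG=np.array([.568,-.122,0])
def rk(p,th=TH,o=ORG): return o+Ro.from_euler('z',th).apply(p)
def tool(yaw,lean,flip=False):   # yaw: direction pointing forward (rad); lean deg back; jaws level, square to yaw
    f=np.array([np.cos(yaw),np.sin(yaw),0]); l=np.radians(lean)
    z=np.sin(l)*f+np.cos(l)*np.array([0,0,-1]); y=np.array([-f[1],f[0],0])*(-1 if flip else 1)
    return Ro.from_matrix(np.c_[np.cross(y,z),y,z])
def delta(p,R):   # TCP target -> shift mm, turn deg
    o=get_obs(); R0=Ro.from_euler('xyz',o['tcp_rot'],degrees=True)
    return (np.array(p)-o['ee_pos'])*1000,(R*R0.inv()).as_rotvec(degrees=True)
def grasp(p,R,back=0): return np.array(p)+R.apply([0,0,tcp_to_grasp-back])
E
python3 - <<'E'
from h import *
print(tcp_to_grasp)
from scipy.optimize import least_squares
P={'rack':[0,0,0],'gate_hinge':[-.013,.1,.064],'latch_pivot':[-.03,.06,.065],'latch_ball':[-.03,-.085,.102]}
W=dict(rack=[[.5635,-.1203],[.5695,-.1221],[.5631,-.1268],[.5698,-.1225]],gate_hinge=[[.661,-.0919],[.6637,-.0864]],latch_pivot=[[.6199,-.0797],[.6203,-.0807]],latch_ball=[[.4801,-.109],[.4792,-.1091]])
r=least_squares(lambda v:np.concatenate([(rk(P[k],v[0],np.array([v[1],v[2],0]))[:2]-w) for k in W for w in W[k]]),[TH,.568,-.122])
print('rack',np.degrees(r.x[0]),r.x[1:],np.sqrt(r.cost*2/20))
# tray yaw from top
c=camera('top'); m=regions_of(c,'tray_center')[0]['region'].astype(np.uint8)
print('area',m.sum())
g=c['img'].copy(); 
K=lambda u,v,z:(lambda d:c['cam_to_world'][:3,3]+d*(z-c['cam_to_world'][2,3])/d[2])(c['cam_to_world'][:3,:3]@np.array([(u-c['cx'])/c['fx'],(v-c['cy'])/c['fy'],1]))
mm=cv2.morphologyEx(cv2.morphologyEx(m,cv2.MORPH_CLOSE,np.ones((25,25))),cv2.MORPH_OPEN,np.ones((13,13)))
cs=max(cv2.findContours(mm,0,1)[0],key=cv2.contourArea)[:,0]
w=np.array([K(u,v,.028)[:2] for u,v in cs],np.float32)
print(cv2.minAreaRect(w*1000))
ball=rk([-.03,-.085,.102])
for fl in (0,1):
  R=tool(TH,35,fl); print(ball,delta(grasp(ball,R,.09),R),grasp(ball,R,.09))
s=camera('scene');i=s['img'][130:290,190:390,::-1];cv2.imwrite('pics/crop.png',cv2.resize(i,None,fx=4,fy=3.75,interpolation=2))
E
```

```text
0.0187
rack -78.53045388263659 [ 0.567 -0.122] 0.0021828956456589037
area 1827
((522.6481323242188, 196.72149658203125), (164.59677124023438, 143.7142333984375), 89.56927490234375)
[ 0.479 -0.109  0.102] (array([297.277, 452.735, -70.892]), array([-33.005,  19.163,  80.182])) [ 0.471 -0.069  0.16 ]
[ 0.479 -0.109  0.102] (array([297.277, 452.735, -70.892]), array([-19.792, -34.101, -93.679])) [ 0.471 -0.069  0.16 ]
```

View pics/crop.png

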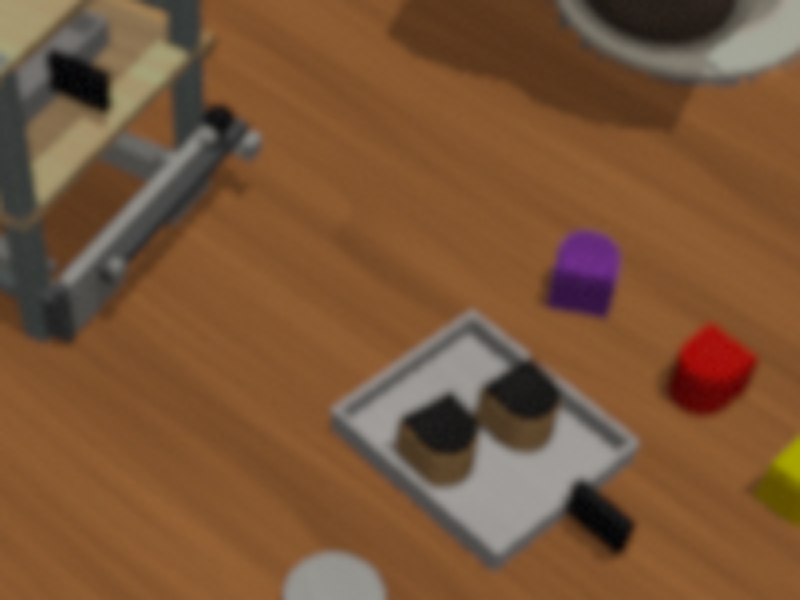

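The crop confirms both choices: the ball is on the bar's end at (218,120), and the tray at (480,440) holds two wood/black heels with its handle at (600,515). Next I approach the ball.

```bash
python3 -m pendant '[[100,[50,60,40],[0,0,10]],[100,[80,120,60],[-3,2,20]],[100,[100,180,60],[-7,4,28]],[100,[120,240,60],[-11,6,36]],[100,[145,290,60],[-15,8,44]],[100,[170,340,50],[-19,11,52]],[100,[200,390,40],[-23,13,60]],[100,[230,430,20],[-27,15,68]],[100,[260,460,0],[-30,17,75]],[100,[280,480,-20],[-33,19,80]],[100,[297,465,-40],[-33,19,80]],[100,[297,465,-50],[-33,19,80]],[100,[297,465,-50],[-33,19,80]],[100,[297,465,-50],[-33,19,80]]]' 30
python3 - <<'E'
from h import *
o=get_obs();c=camera('wrist');save(c,'w1.png',1.4)
R=Ro.from_euler('xyz',o['tcp_rot'],degrees=True)
T=np.eye(4);T[:3,:3]=R.as_matrix();T[:3,3]=o['ee_pos'];c2=dict(c,cam_to_world=T@c['T_tool_cam'])
for l in ['latch_ball','latch_pivot','rack','slot_mouth']:
  for r in pinpoint(c,l)[:2]: print(l,r['confidence'],np.array(r['position']),proj(c2,r['position']))
print(proj(c2,rk([-.03,-.085,.102],np.radians(-78.53),np.array([.567,-.122,0]))))
E
```

```text
time: 3.2
ee_pos: [0.4703, -0.0571, 0.1824]
tcp_rot: [179.7, 34.9, 101.0]
wrist_force: [0.1, 0.7, 0.4]
opening: 0.0855
latch_ball 0.68 [ 0.484 -0.112  0.101] [256.276 196.975]
latch_pivot 0.6 [ 0.624 -0.081  0.065] [432.413 158.839]
rack 0.64 [ 0.569 -0.124  0.002] [335.876 137.396]
[248.782 194.614]
```

View pics/w1.png

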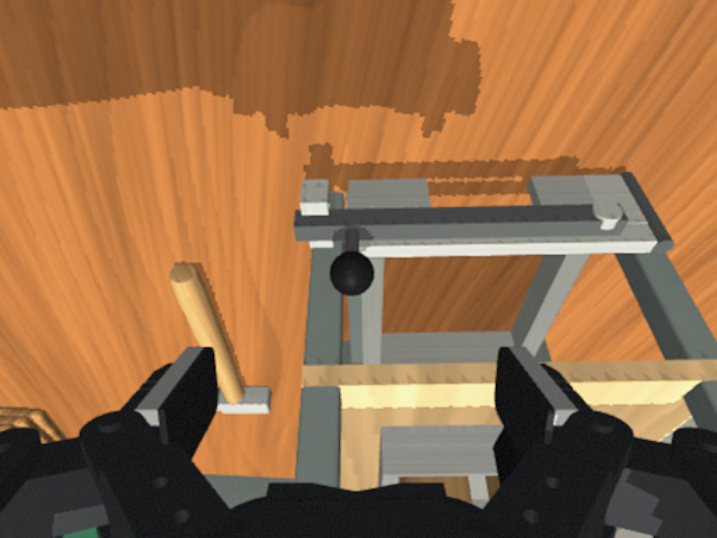

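```bash
sed -i 's/^TH=.*/TH=np.radians(-78.53); ORG=np.array([.568,-.1225,0])/' h.py; python3 - <<'E'
from h import *
B=rk([-.03,-.085,.102]);R=tool(TH,35);print(B)
print(delta(grasp(B,R),R)); print(delta(grasp(B,R,.04),R))
# swing plan: ball positions for lift .25 at gate angles, relative to ball now
def ball(g,l):
    a=np.arctan2(.037,.145)+l; r=np.hypot(.037,.145)
    along=.04+r*np.cos(a); z=.065+r*np.sin(a)
    d=np.array([-np.sin(g),-np.cos(g)]); f=np.array([-np.cos(g),np.sin(g)])
    q=along*d+.017*f
    return rk([-.013+q[0],.1+q[1],z])
for g,l in [(0,0),(0,.1),(0,.2),(.1,.2),(.2,.2),(.3,.2),(.4,.2),(.5,.2),(.6,.2),(.7,.2),(.85,.2),(1,.2),(1.15,.2),(1.3,.2),(1.45,.2),(1.6,.2),(1.6,.1),(1.6,0)]:
    print(g,l,((ball(g,l)-ball(0,0))*1000).round(1))
E
```

```text
[ 0.479 -0.11   0.102]
(array([ 10.395, -63.521, -95.172]), array([-0.113,  0.213,  0.281]))
(array([  5.833, -41.036, -62.406]), array([-0.113,  0.213,  0.281]))
0 0 [0. 0. 0.]
0 0.1 [ 4.3  0.9 14.3]
0 0.2 [10.   2.  28.1]
0.1 0.2 [ 9.1 19.6 28.1]
0.2 0.2 [ 9.9 37.1 28.1]
0.3 0.2 [12.5 54.5 28.1]
0.4 0.2 [16.8 71.5 28.1]
0.5 0.2 [22.7 88.  28.1]
0.6 0.2 [ 30.3 103.8  28.1]
0.7 0.2 [ 39.5 118.8  28.1]
0.85 0.2 [ 55.8 139.4  28.1]
1 0.2 [ 75.1 157.3  28.1]
1.15 0.2 [ 96.8 172.2  28.1]
1.3 0.2 [120.5 183.6  28.1]
1.45 0.2 [145.7 191.3  28.1]
1.6 0.2 [171.7 195.2  28.1]
1.6 0.1 [170.7 201.   14.3]
1.6 0 [170.  205.3   0. ]
```

```bash
python3 -m pendant '[[100,[3,-21,-32],[0,0,0]],[100,[6,-41,-62],[0,0,0]],[100,[9,-53,-79],[0,0,0]],[100,[11,-64,-95],[0,0,0]],[100,[11,-64,-95],[0,0,0]],[10,[11,-64,-95],[0,0,0]],[10,[11,-64,-95],[0,0,0]],[10,[11,-64,-95],[0,0,0]],[10,[11,-64,-95],[0,0,0]],[10,[11,-64,-95],[0,0,0]],[10,[11,-64,-95],[0,0,0]],[10,[11,-64,-95],[0,0,0]],[10,[11,-64,-95],[0,0,0]]]' 30
```

```text
time: 5.08
ee_pos: [0.481, -0.1209, 0.0873]
tcp_rot: [179.8, 34.9, 101.1]
wrist_force: [-6.1, 3.1, 4.4]
opening: 0.0223
```

```bash
python3 -m pendant '[[10,[2,0,7],[0,0,0]],[10,[4,1,14],[0,0,0]],[10,[7,1,21],[0,0,0]],[10,[10,2,28],[0,0,0]],[10,[10,2,28],[0,0,0]],[10,[10,2,28],[0,0,0]],[10,[9,11,28],[0,0,0]],[10,[9,20,28],[0,0,0]],[10,[10,28,28],[0,0,0]],[10,[10,37,28],[0,0,0]],[10,[12,54,28],[0,0,0]],[10,[17,71,28],[0,0,0]],[10,[17,71,28],[0,0,0]]]'
python3 - <<'E'
from h import *
c=camera('scene');save(c,'s2.png',1.5)
o=get_obs();print(o['wrist_force'],o['torque'])
for l in ['latch_ball','latch_pivot']:
  for r in pinpoint(c,l)[:2]: print(l,r['confidence'],np.array(r['position']))
E
```

```text
time: 6.7
ee_pos: [0.4939, -0.0494, 0.1149]
tcp_rot: [-179.5, 34.9, 101.6]
wrist_force: [-37.4, 8.4, 15.0]
opening: 0.0216
[-36.491   8.645  14.457] [ 0.217  5.767 -3.964]
latch_ball 0.81 [ 0.492 -0.043  0.127]
latch_pivot 0.95 [ 0.626 -0.069  0.067]
```

View pics/s2.png

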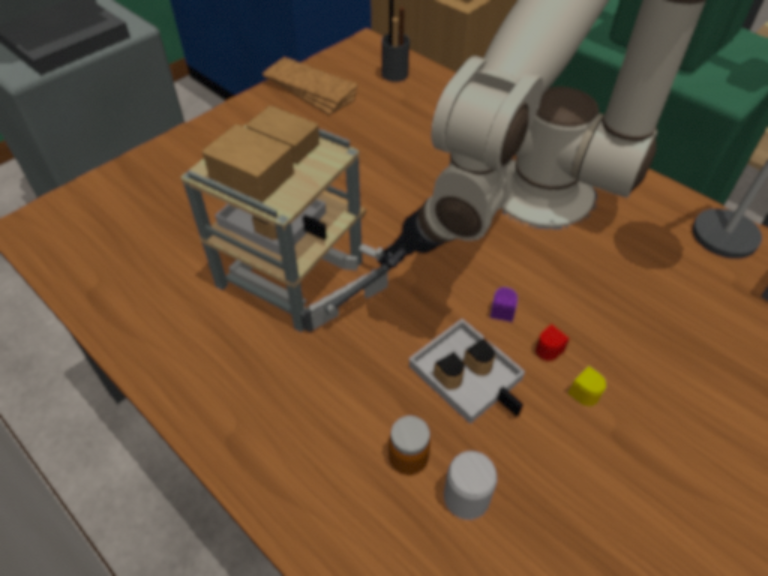

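The gate is unlatched and partly open, with the hand on the ball at (392,255). The radial force is 37 N, so I'll recompute the arc from the measured radius and turn the hand along with it.

```bash
python3 - <<'E'
from h import *
o=get_obs();R0=Ro.from_euler('xyz',o['tcp_rot'],degrees=True)
b=o['ee_pos']-R0.apply([0,0,tcp_to_grasp]); h=rk([-.013,.1,.064])
v=(b-h)[:2]; r=np.hypot(*v); a0=np.arctan2(v[1],v[0]); nom=np.hypot(.0168+0, .178)
print('radius',r,'expected',np.hypot(.04+.1496*np.cos(.2499+.2),.017))
off=np.arctan2(.017,.175)
print('gate est',TH-np.pi/2-a0+2*np.pi - off, np.degrees(a0))
r=np.hypot(.1747,.017)+.001
for d in np.radians(np.arange(7.5,76,7.5)):
    t=np.r_[h[:2]+r*np.array([np.cos(a0-d),np.sin(a0-d)]),b[2]]
    Q=Ro.from_euler('z',-.65*d)
    print(np.degrees(d),((t+(Q*R0).apply([0,0,tcp_to_grasp])-o['ee_pos'])*1000).round(0),(np.degrees(-.65*d)).round(0))
E
```

```text
radius 0.17891589227854338 expected 0.175538513342795
gate est 0.3891660861558641 163.62395943992635
7.499999999999999 [ 9. 21.  0.] -5.0
14.999999999999998 [19. 41.  0.] -10.0
22.5 [32. 60.  0.] -15.0
29.999999999999996 [46. 77.  0.] -20.0
37.5 [63. 92.  0.] -24.0
45.0 [ 82. 105.   0.] -29.0
52.50000000000001 [102. 115.   0.] -34.0
59.99999999999999 [123. 122.   0.] -39.0
67.5 [145. 127.   0.] -44.0
75.0 [167. 128.   0.] -49.0
```

```bash
python3 - <<'E'
from h import *
o=get_obs();R0=Ro.from_euler('xyz',o['tcp_rot'],degrees=True)
b=o['ee_pos']-R0.apply([0,0,tcp_to_grasp]); h=rk([-.013,.1,.064]); v=(b-h)[:2]; a0=np.arctan2(v[1],v[0]); r=.181
y=np.array([np.cos(TH+np.pi/2),np.sin(TH+np.pi/2),0])
for dd in np.arange(5,76,5):
    d=np.radians(dd); t=np.r_[h[:2]+r*np.array([np.cos(a0-d),np.sin(a0-d)]),b[2]]
    l=np.clip((dd-10)/50,0,1)*25
    Q=Ro.from_euler('z',-.65*d)*Ro.from_rotvec(np.radians(l)*y)
    print(dd,((t+(Q*R0).apply([0,0,tcp_to_grasp])-o['ee_pos'])*1000).round(0),Q.as_rotvec(degrees=True).round(0), np.arcsin((Q*R0).apply([0,0,1])[:2].round(2)))
E
```

```text
5 [ 3. 15.  0.] [ 0.  0. -3.] [ 0.07  -0.607]
10 [ 8. 30.  0.] [ 0.  0. -7.] [ 0.04  -0.607]
15 [15. 44. -0.] [  2.   0. -10.] [ 0.01 -0.57]
20 [24. 58. -1.] [  5.   0. -13.] [-0.02  -0.524]
25 [33. 71. -1.] [  8.   0. -16.] [-0.05  -0.478]
30 [44. 83. -2.] [ 10.   0. -19.] [-0.07  -0.433]
35 [55. 95. -2.] [ 13.   0. -23.] [-0.08  -0.379]
40 [ 68. 105.  -2.] [ 15.  -0. -26.] [-0.09  -0.336]
45 [ 81. 114.  -3.] [ 18.  -1. -29.] [-0.1   -0.284]
50 [ 95. 121.  -3.] [ 20.  -2. -32.] [-0.1   -0.242]
55 [110. 128.  -3.] [ 23.  -3. -35.] [-0.1   -0.191]
60 [125. 133.  -3.] [ 25.  -4. -38.] [-0.09  -0.151]
65 [141. 136.  -3.] [ 25.  -4. -42.] [-0.09 -0.14]
70 [156. 138.  -3.] [ 25.  -5. -45.] [-0.1  -0.14]
75 [172. 139.  -3.] [ 25.  -6. -48.] [-0.11 -0.13]
```

```bash
python3 -m pendant '[[10,[3,15,0],[0,0,-3]],[10,[8,30,0],[0,0,-7]],[10,[15,44,0],[2,0,-10]],[10,[24,58,-1],[5,0,-13]],[10,[33,71,-1],[8,0,-16]],[10,[44,83,-2],[10,0,-19]],[10,[55,95,-2],[13,0,-23]],[10,[68,105,-2],[15,0,-26]]]'
python3 - <<'E'
from h import *
o=get_obs();print(o['wrist_force'],o['torque'])
R0=Ro.from_euler('xyz',o['tcp_rot'],degrees=True)
b=o['ee_pos']-R0.apply([0,0,tcp_to_grasp]); h=rk([-.013,.1,.064]); print(b,np.hypot(*(b-h)[:2]))
E
```

```text
time: 7.85
ee_pos: [0.5622, 0.0562, 0.1138]
tcp_rot: [-179.1, 19.8, 75.5]
wrist_force: [-4.1, 4.1, 2.9]
opening: 0.0217
[-4.148  4.091  2.872] [ 0.701  0.648 -0.372]
[0.564 0.062 0.131] 0.18171224827554686
```

```bash
python3 -m pendant '[[10,[13,9,0],[0,0,-3]],[10,[27,16,0],[0,0,-6]],[10,[41,22,0],[0,0,-9]],[10,[56,27,0],[0,0,-12]],[10,[72,29,0],[0,0,-15]],[10,[87,31,0],[0,0,-18]],[10,[103,32,0],[0,0,-21]],[10,[103,32,0],[0,0,-21]]]'
python3 - <<'E'
from h import *
o=get_obs();print(o['wrist_force'],o['torque'],o['q'])
R0=Ro.from_euler('xyz',o['tcp_rot'],degrees=True)
b=o['ee_pos']-R0.apply([0,0,tcp_to_grasp]); h=rk([-.013,.1,.064]); v=(b-h)[:2]; print(b,np.hypot(*v), TH-np.pi/2-np.arctan2(v[1],v[0])-.097, R0.apply([0,0,1]))
E
```

```text
time: 8.85
ee_pos: [0.6667, 0.0894, 0.1134]
tcp_rot: [-179.1, 19.7, 54.5]
wrist_force: [0.1, 5.7, 1.4]
opening: 0.022
[0.113 5.737 1.414] [ 1.244 -0.031 -0.261] [ 12.787  39.049  38.859 105.404 -12.232 140.172]
[0.671 0.094 0.131] 0.18434823586486135 -4.570380373215202 [-0.209 -0.265 -0.941]
```

```bash
python3 -m pendant '[[10,[0,2,-7],[0,0,0]],[10,[0,4,-14],[0,0,0]],[10,[0,7,-21],[0,0,0]],[10,[0,8,-26],[0,0,0]],[60,[0,8,-26],[0,0,0]],[60,[0,8,-26],[0,0,0]],[60,[0,8,-26],[0,0,0]],[60,[0,8,-26],[0,0,0]],[60,[4,13,-8],[0,0,0]],[60,[9,20,15],[0,0,0]],[60,[18,31,50],[0,0,0]],[60,[20,35,100],[0,0,0]],[60,[20,35,140],[0,0,0]]]'
python3 - <<'E'
from h import *
o=get_obs();print(o['wrist_force'])
H=np.array([.534,.306,.034]);R=tool(np.radians(-95),35)
print(grasp(H,R,.11),delta(grasp(H,R,.11),R))
E
```

```text
time: 10.48
ee_pos: [0.6411, 0.1184, 0.2604]
tcp_rot: [-177.7, 22.0, 54.6]
wrist_force: [-111.8, -33.7, 18.1]
opening: 0.0509
[-111.822  -33.703   18.116]
[0.539 0.358 0.109] (array([-102.541,  239.731, -151.595]), array([-13.094,   2.647,  31.365]))
```

Wrist force has jumped to 112 N, so I look before moving.

```bash
python3 - <<'E'
from h import *
o=get_obs();print(o['wrist_force'],o['torque'],o['q'],o['ee_pos'],o['joint_efforts'])
c=camera('scene');save(c,'s3.png',1.5)
o=get_obs();print(o['wrist_force'],o['ee_pos'],o['qd'])
E
```

```text
[-111.822  -33.703   18.116] [-2.049  6.512 -1.374] [ 15.588  49.038  70.779 130.54  -11.782 143.397] [0.641 0.118 0.26 ] [ -1.676 -46.255 116.78   -0.176  -0.468  -0.345]
[7.817 2.387 2.997] [0.641 0.119 0.267] [-0.267 -2.232 -0.094  1.476  0.191 -1.336]
```

View pics/s3.png

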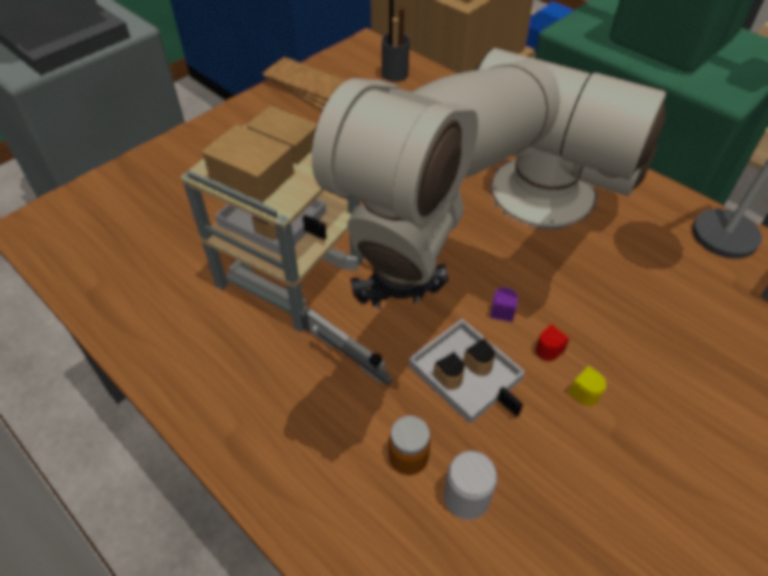

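The hit was the arm running onto its joint 3 and 4 range limits while rising far out, not contact: the force is back to about 8 N and the hand at (400,280) is free. The gate stands open. I retreat inward and then go over to the handle.

```bash
python3 -m pendant '[[60,[-15,8,-10],[0,0,0]],[60,[-40,30,-25],[-2,0,5]],[60,[-65,60,-35],[-4,1,10]],[60,[-85,100,-40],[-6,1,15]],[60,[-95,150,-40],[-9,2,21]],[60,[-100,200,-40],[-11,2,26]],[60,[-102,240,-50],[-13,3,31]],[60,[-102,245,-80],[-13,3,31]],[60,[-102,245,-110],[-13,3,31]],[60,[-102,245,-130],[-13,3,31]],[60,[-102,245,-130],[-13,3,31]],[60,[-102,245,-130],[-13,3,31]]]' 40
python3 - <<'E'
from h import *
o=get_obs();print(o['q'],o['wrist_force']);c=camera('wrist');save(c,'w2.png',1.4)
R=Ro.from_euler('xyz',o['tcp_rot'],degrees=True)
T=np.eye(4);T[:3,:3]=R.as_matrix();T[:3,3]=o['ee_pos'];c2=dict(c,cam_to_world=T@c['T_tool_cam'])
for l in ['tray_center','tray_handle','heel_a_center']:
  for r in pinpoint(c,l)[:3]: print(l,r['confidence'],np.array(r['position']),proj(c2,r['position']))
t=camera('top')
for l in ['tray_center','tray_handle','latch_ball','latch_pivot']:
  for r in pinpoint(t,l)[:2]: print('top',l,r['confidence'],np.array(r['position']))
E
```

```text
time: 12.02
ee_pos: [0.5395, 0.3644, 0.1387]
tcp_rot: [179.6, 34.3, 84.6]
wrist_force: [1.2, 0.3, 0.3]
opening: 0.0513
[ 43.49   47.755  50.431 119.659 -22.027 144.149] [1.214 0.264 0.336]
tray_center 0.63 [0.526 0.194 0.015] [255.439 234.49 ]
tray_handle 0.62 [0.533 0.308 0.032] [250.904 174.52 ]
heel_a_center 0.97 [0.556 0.182 0.027] [282.902 248.357]
top tray_center 0.61 [0.521 0.19  0.016]
top tray_handle 0.73 [0.533 0.307 0.035]
top latch_ball 0.78 [0.667 0.104 0.102]
top latch_pivot 0.64 [ 0.676 -0.05   0.061]
```

View pics/w2.png

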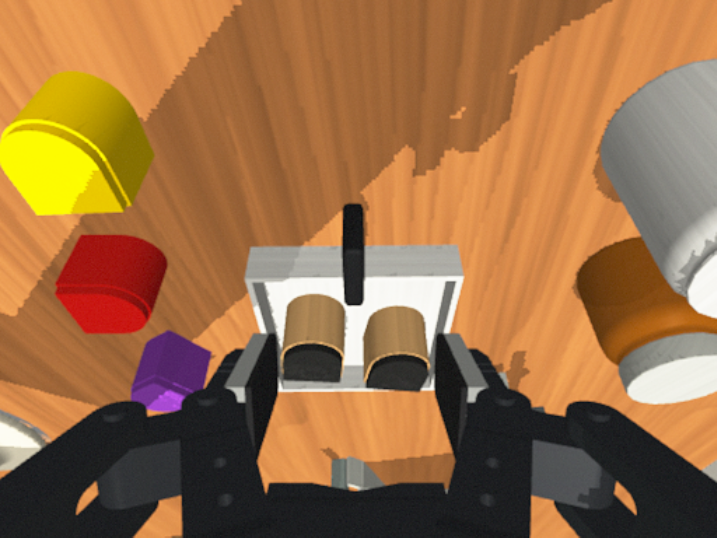

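```bash
python3 - <<'E'
from h import *
H=np.array([.5335,.307,.034]);R=tool(np.radians(-95),38)
for b in (.06,.03,0): print(delta(grasp(H,R,b),R))
E
```

```text
(array([ -3.629, -32.156, -71.054]), array([-3.636,  0.581,  0.211]))
(array([ -5.239, -50.555, -94.694]), array([-3.636,  0.581,  0.211]))
(array([  -6.849,  -68.955, -118.334]), array([-3.636,  0.581,  0.211]))
```

```bash
python3 -m pendant '[[60,[-2,-16,-36],[-2,0,0]],[60,[-4,-32,-71],[-4,1,0]],[60,[-5,-51,-95],[-4,1,0]],[60,[-7,-69,-118],[-4,1,0]],[60,[-7,-69,-118],[-4,1,0]],[5,[-7,-69,-118],[-4,1,0]],[5,[-7,-69,-118],[-4,1,0]],[5,[-7,-69,-118],[-4,1,0]],[5,[-7,-69,-118],[-4,1,0]],[5,[-7,-69,-118],[-4,1,0]],[5,[-7,-69,-118],[-4,1,0]]]' 50
python3 - <<'E'
from h import *
o=get_obs();print(o['torque'],o['q'])
t=camera('top')
for l in ['tray_center','tray_handle']:
  for r in pinpoint(t,l)[:1]: print('top',l,r['confidence'],np.array(r['position']))
c=camera('wrist')
for l in ['tray_center','tray_handle']:
  for r in pinpoint(c,l)[:1]: print(l,r['confidence'],np.array(r['position']))
E
```

```text
time: 13.85
ee_pos: [0.5329, 0.2966, 0.0207]
tcp_rot: [-179.7, 38.3, 85.0]
wrist_force: [-0.2, 4.6, 5.9]
opening: 0.0114
[ 0.577 -0.333  0.071] [ 40.67   42.83   27.958 104.791 -25.416 142.59 ]
top tray_center 0.87 [0.522 0.189 0.015]
top tray_handle 0.78 [0.534 0.306 0.033]
tray_handle 0.62 [0.532 0.305 0.035]
```

```bash
cat > plan.py <<'E'
from h import *
def rows(hnd,psi0,poses):
    o=get_obs();R0=Ro.from_euler('xyz',o['tcp_rot'],degrees=True); off=(o['ee_pos']-np.r_[hnd,0])
    for x,y,dpsi in poses:   # rack-frame tray centre mm, yaw err deg
        c=rk([x/1000,y/1000,0]); psi=TH+np.radians(dpsi); f=np.array([np.cos(psi),np.sin(psi),0])
        Q=Ro.from_euler('z',psi-psi0); t=c-.115*f+Q.apply(off)
        print(x,y,((t-o['ee_pos'])*1000).round(1),np.degrees(psi-psi0).round(1))
E
python3 - <<'E'
from plan import *
psi0=np.radians(-95); c0=np.array([.534,.306])+.115*np.array([np.cos(psi0),np.sin(psi0)])
r=Ro.from_euler('z',-TH).apply(np.r_[c0,0]-ORG)*1000; print(r)
rows([.534,.306],psi0,[(r[0]+(-150-r[0])*s,r[1]*(1-s),-16.47*(1-s)) for s in np.linspace(0,1,9)]+[(x,0,0) for x in (-130,-105,-80,-55,-30,-5)])
E
```

```text
[-316.422   19.284    0.   ]
-316.42211678961405 19.28427971780412 [0. 0. 0.] 0.0
-295.6193521909123 16.873744753078608 [ -2.  -20.6   0. ] 2.1
-274.81658759221057 14.46320978835309 [ -4.  -41.4   0. ] 4.1
-254.01382299350877 12.052674823627576 [ -6.  -62.3   0. ] 6.2
-233.21105839480703 9.64213985890206 [ -8.1 -83.3   0. ] 8.2
-212.40829379610528 7.231604894176545 [ -10.1 -104.4    0. ] 10.3
-191.6055291974035 4.82106992945103 [ -12.1 -125.7    0. ] 12.4
-170.80276459870174 2.410534964725515 [ -14.  -147.2   -0. ] 14.4
-150.0 0.0 [ -16.  -168.7   -0. ] 16.5
-130 0 [ -12.  -188.3   -0. ] 16.5
-105 0 [  -7.  -212.8   -0. ] 16.5
-80 0 [  -2.1 -237.3   -0. ] 16.5
-55 0 [   2.9 -261.8   -0. ] 16.5
-30 0 [   7.9 -286.3   -0. ] 16.5
-5 0 [  12.8 -310.8   -0. ] 16.5
```

```bash
python3 -m pendant '[[5,[-1,-6,0],[0,0,1]],[5,[-2,-20,0],[0,0,2]],[5,[-4,-41,0],[0,0,4]],[5,[-6,-62,0],[0,0,6]],[5,[-8,-83,0],[0,0,8]],[5,[-10,-104,0],[0,0,10.5]],[5,[-12,-126,0],[0,0,12.5]],[5,[-14,-147,0],[0,0,14.5]],[5,[-16,-162,0],[0,0,16.5]],[5,[-16,-169,0],[0,0,16.5]],[5,[-16,-169,0],[0,0,16.5]]]'
python3 - <<'E'
from h import *
o=get_obs();print(o['torque'],o['q'])
R=Ro.from_euler('xyz',o['tcp_rot'],degrees=True);print('grasp',o['ee_pos']-R.apply([0,0,tcp_to_grasp]))
T=np.eye(4);T[:3,:3]=R.as_matrix();T[:3,3]=o['ee_pos']
c=camera('wrist');save(c,'w3.png',1.5)
t=camera('top')
for n,p in (('top',t),('wrist',c)):
 for l in ['tray_center','tray_handle','slot_mouth','slot_home','heel_a_center','latch_ball','latch_pivot','gate_hinge']:
  for r in pinpoint(p,l)[:2]:
   w=np.array(r['position']); print(n,l,round(r['confidence'],2),w,'rack',Ro.from_euler('z',-TH).apply(w-ORG)*1000)
E
```

```text
time: 15.52
ee_pos: [0.5169, 0.1273, 0.0208]
tcp_rot: [-179.7, 38.3, 101.4]
wrist_force: [0.2, -1.4, -3.1]
opening: 0.0115
[ 0.677 -0.076 -0.02 ] [ 31.887  16.631  -7.502  81.631 -35.371 115.605]
grasp [0.515 0.139 0.036]
top tray_center 0.57 [0.534 0.023 0.018] rack [-149.472   -3.956   18.5  ]
top tray_handle 0.63 [0.512 0.139 0.039] rack [-267.02    -2.451   38.9  ]
top slot_home 0.2 [ 0.676 -0.047  0.063] rack [-52.338 121.229  62.8  ]
top heel_a_center 0.66 [0.57  0.023 0.032] rack [-142.197   30.893   31.7  ]
top heel_a_center 0.33 [ 0.384 -0.37   0.004] rack [ 205.654 -229.58     3.7  ]
top latch_ball 0.9 [0.671 0.1   0.1  ] rack [-198.046  144.876  100.1  ]
top latch_pivot 0.93 [ 0.675 -0.047  0.059] rack [-52.696 119.465  59.5  ]
top gate_hinge 0.73 [ 0.667 -0.088  0.067] rack [-14.437 104.355  67.   ]
wrist tray_handle 0.56 [0.517 0.137 0.034] rack [-264.145    1.66    33.7  ]
```

View pics/w3.png

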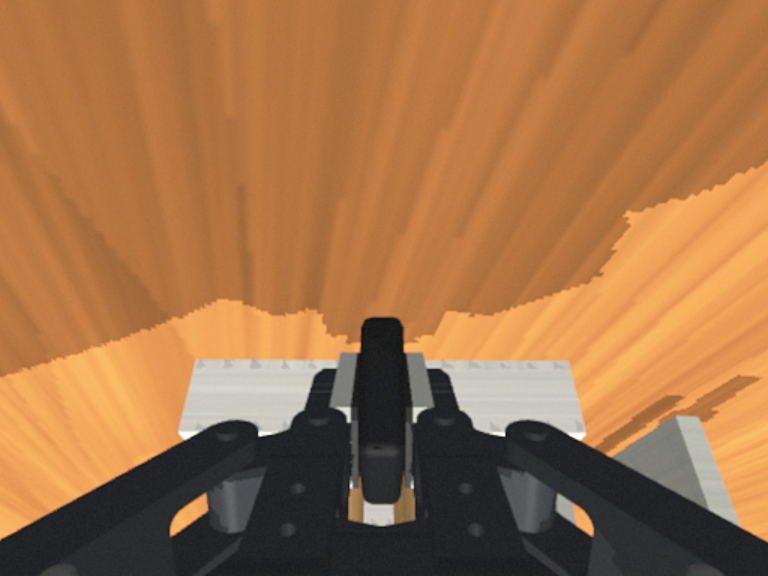

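The wrist view shows the tray's near end square to the tool, from (195,362) to (575,362), with the fin at (382,400) between the pads and the open gate to the right at (690,440). Next I slide into the mouth while watching forces.

```bash
python3 -m pendant '[[5,[2,-8,0],[0,0,0]],[5,[5,-24,0],[0,0,0]],[5,[9,-44,0],[0,0,0]],[5,[13,-64,0],[0,0,0]],[5,[16,-80,0],[0,0,0]],[5,[19,-92,0],[0,0,0]],[5,[21,-103,0],[0,0,0]],[5,[23,-113,0],[0,0,0]],[5,[25,-123,0],[0,0,0]],[5,[27,-132,0],[0,0,0]],[5,[27,-132,0],[0,0,0]]]'
python3 - <<'E'
from h import *
o=get_obs();print(o['torque'],o['wrist_force'], 'rackF',Ro.from_euler('z',-TH).apply(o['wrist_force']))
R=Ro.from_euler('xyz',o['tcp_rot'],degrees=True);g=o['ee_pos']-R.apply([0,0,tcp_to_grasp]);print('grasp rack',Ro.from_euler('z',-TH).apply(g-ORG)*1000)
E
```

```text
time: 17.8
ee_pos: [0.5439, -0.0052, 0.0207]
tcp_rot: [-179.7, 38.3, 101.5]
wrist_force: [1.1, -2.2, -2.0]
opening: 0.0113
[ 0.564 -0.281  0.227] [ 1.085 -2.216 -2.033] rackF [ 2.387  0.622 -2.033]
grasp rack [-131.36    -0.187   35.401]
```

Already 44 mm into the guides with no side force. On I go.

```bash
python3 -m pendant '[[5,[2,-8,0],[0,0,0]],[5,[4,-20,0],[0,0,0]],[5,[7,-33,0],[0,0,0]],[5,[9,-46,0],[0,0,0]],[5,[12,-58,0],[0,0,0]],[5,[14,-70,0],[0,0,0]],[5,[16,-81,0],[0,0,0]],[5,[18,-90,0],[0,0,0]],[5,[20,-98,0],[0,0,0]],[5,[20,-98,0],[0,0,0]]]'
python3 - <<'E'
from h import *
o=get_obs();print(o['torque'],o['wrist_force'], 'rackF',Ro.from_euler('z',-TH).apply(o['wrist_force']))
R=Ro.from_euler('xyz',o['tcp_rot'],degrees=True);g=o['ee_pos']-R.apply([0,0,tcp_to_grasp]);print('grasp rack',Ro.from_euler('z',-TH).apply(g-ORG)*1000)
E
```

```text
time: 19.05
ee_pos: [0.5639, -0.1042, 0.0208]
tcp_rot: [-179.7, 38.4, 101.4]
wrist_force: [2.9, -3.0, -2.8]
opening: 0.0112
[ 0.6   -0.719  1.071] [ 2.926 -3.025 -2.788] rackF [ 3.547  2.266 -2.788]
grasp rack [-30.315  -0.249  35.473]
```

```bash
python3 -m pendant '[[5,[1,-6,0],[0,0,0]],[5,[2,-12,0],[0,0,0]],[5,[4,-18,0],[0,0,0]],[5,[4.5,-22,0],[0,0,0]],[5,[4.5,-22,0],[0,0,0]]]'; python3 -m pendant '[[5,[0.3,-1.5,0],[0,0,0]],[5,[0.6,-3,0],[0,0,0]],[5,[0.6,-3,0],[0,0,0]]]'
```

```text
time: 19.68
ee_pos: [0.5686, -0.1263, 0.0208]
tcp_rot: [-179.7, 38.4, 101.4]
wrist_force: [4.1, 0.5, -4.0]
opening: 0.011
time: 20.05
ee_pos: [0.5692, -0.1285, 0.0207]
tcp_rot: [-179.7, 38.3, 101.4]
wrist_force: [0.6, 8.5, -0.2]
opening: 0.0114
```

```bash
python3 -m pendant '[[5,[0.3,-1.5,0],[0,0,0]],[5,[0.5,-2.5,0],[0,0,0]],[5,[0.5,-2.5,0],[0,0,0]]]'
python3 - <<'E'
from h import *
o=get_obs();R=Ro.from_euler('xyz',o['tcp_rot'],degrees=True);g=o['ee_pos']-R.apply([0,0,tcp_to_grasp]);print('grasp rack',Ro.from_euler('z',-TH).apply(g-ORG)*1000)
c=camera('scene');save(c,'s4.png',1.5)
for l in ['tray_center','tray_handle','heel_a_center','latch_ball','latch_pivot']:
  for r in pinpoint(c,l)[:3]:
   w=np.array(r['position']); print(l,round(r['confidence'],2),Ro.from_euler('z',-TH).apply(w-ORG)*1000)
E
```

```text
time: 20.42
ee_pos: [0.5693, -0.1286, 0.0207]
tcp_rot: [-179.6, 38.1, 101.7]
wrist_force: [-9.6, 23.1, 8.4]
opening: 0.0112
grasp rack [-5.342  0.097 35.367]
tray_center 0.69 [113.664  -2.043  15.5  ]
tray_handle 0.59 [-4.434 -0.733 36.3  ]
latch_ball 0.91 [-196.452  139.655  101.4  ]
latch_pivot 0.85 [-50.57  122.401  65.9  ]
```

View pics/s4.png

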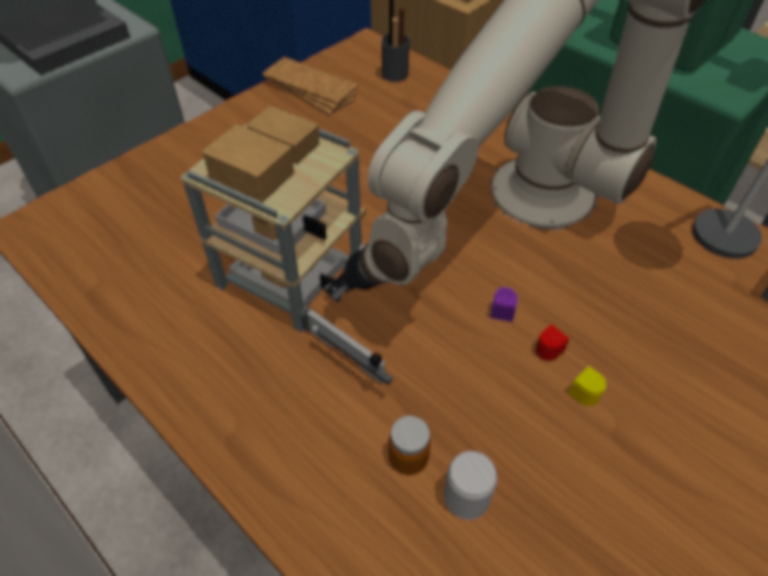

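Force rose to 25 N with only 0.1 mm of motion, so the tray is against the stop, and the network puts its centre at rack x = 114, y = -2. The scene view shows the tray in the bottom slot, hand at (340,285), gate open (310,320)-(388,380). I let go and back out along the tool axis.

```bash
python3 -m pendant '[[40,[0,0,0],[0,0,0]],[40,[0,0,0],[0,0,0]],[40,[0,0,0],[0,0,0]],[40,[0,0,0],[0,0,0]],[40,[-2,9,12],[0,0,0]],[40,[-5,24,32],[0,0,0]],[40,[-9,45,60],[0,0,0]],[40,[-14,70,90],[0,0,0]],[40,[-18,91,118],[0,0,0]],[40,[-40,105,120],[0,0,0]],[40,[-70,105,120],[0,0,0]],[40,[-70,105,120],[0,0,0]]]'
python3 - <<'E'
from h import *
o=get_obs();print(o['q'])
c=camera('wrist');w_=c;s=camera('scene')
i=np.hstack([cv2.resize(c['img'],(512,384)),cv2.resize(s['img'][120:312,100:356],(512,384))])[:,:,::-1];cv2.imwrite('pics/fin.png',cv2.resize(i,(800,300)))
for n,p in (('w',c),('s',s)):
 for l in ['tray_center','tray_handle','heel_a_center','latch_ball','latch_pivot','jar','can','hammer']:
  for r in pinpoint(p,l)[:2]:
   w=np.array(r['position']); print(n,l,round(r['confidence'],2),w,Ro.from_euler('z',-TH).apply(w-ORG)*1000)
E
```

```text
time: 22.22
ee_pos: [0.4983, -0.0229, 0.1418]
tcp_rot: [-179.7, 38.1, 101.7]
wrist_force: [0.6, -0.7, 0.9]
opening: 0.0341
[ 17.87   -1.996 -13.728  83.464 -37.817  98.058]
w tray_center 0.94 [ 0.59  -0.23   0.012] [109.316   0.165  11.9  ]
w tray_center 0.61 [ 0.663 -0.084  0.065] [-19.094 101.014  65.2  ]
w tray_handle 0.75 [ 0.57  -0.117  0.031] [-5.13   2.878 31.3  ]
w tray_handle 0.35 [ 0.679 -0.045  0.066] [-54.134 124.45   65.7  ]
w heel_a_center 0.6 [ 0.624 -0.232  0.026] [118.743  33.047  25.7  ]
w latch_pivot 0.67 [ 0.678 -0.049  0.067] [-49.844 122.457  66.7  ]
w hammer 0.93 [ 0.38  -0.372  0.001] [ 207.114 -233.448    1.   ]
s tray_center 0.93 [ 0.589 -0.235  0.012] [114.82  -2.38  11.6 ]
s tray_handle 0.8 [ 0.57  -0.117  0.034] [-5.19   2.584 33.7  ]
s heel_a_center 0.68 [ 0.673 -0.047  0.063] [-52.915 118.387  62.7  ]
s heel_a_center 0.42 [ 0.622 -0.227  0.029] [113.444  31.572  29.3  ]
s latch_ball 0.7 [ 0.624 -0.228  0.029] [114.177  34.178  29.   ]
s latch_ball 0.69 [0.668 0.1   0.101] [-198.113  142.032  100.6  ]
s latch_pivot 0.69 [ 0.674 -0.046  0.066] [-53.757 118.762  66.   ]
s latch_pivot 0.69 [ 0.568 -0.119  0.036] [-3.196  0.342 36.4  ]
s jar 0.8 [ 0.715  0.229 -0.002] [-314.935  214.      -1.6  ]
s can 0.68 [ 0.708  0.345 -0.001] [-430.854  230.072   -0.5  ]
s hammer 0.49 [ 0.382 -0.375 -0.002] [ 210.273 -232.966   -1.8  ]
```

View pics/fin.png

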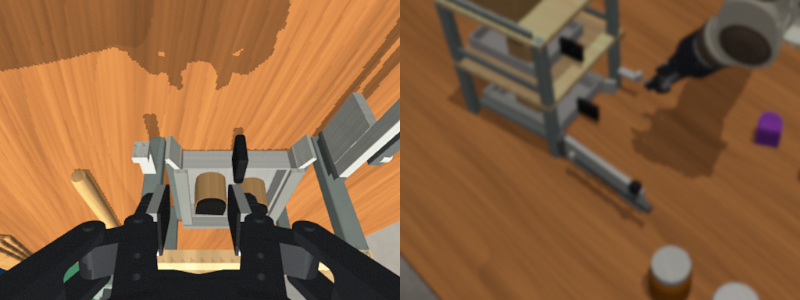

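The wrist view shows the tray in the guides with the fin at (240,155). One heel stands at (210,190) and the second, partly behind a finger, at (255,190). The hand is clear and the gate is open.

```bash
python3 -c "
from workcell import *
print(job_done())"
```

```text
the job is handed in; nothing more can be done
None
```

I lifted the latch by its ball, swung the gate open to about 1.7 rad and let go. I then slid the tray by its handle into the bottom slot until it met the back stop, released it, backed out and handed the job in at about 22 s. The hand-in reports no verdict.

**Last checks:**
- **Tray:** pushing at the end raised the force from about 8 N to 25 N with only 0.1 mm of motion. The networks put the centre at rack x = 109 (wrist) and 115 mm (scene), and y = 0 and -2 mm. These two readings differ by 5 mm but both lie inside the limits.
- **Heels:** both are in the tray and appear to be standing. The second was partly hidden behind a finger in the last picture, so I saw it less clearly.
- **Bystanders:** the jar, can and hammer read within about 5 mm of where they started.
- **Hand:** it is clear of everything, with wrist force about 1 N.

**Possible failure:** while retreating from the ball I ran joints 3 and 4 onto their range ends. Joint 3 read 70.78° against 70.77°, and joint 4 read 130.54° against 130.52°. The wrist force rose briefly to about 118 N, just under the 120 N limit. I moved away at once, but the judge may count the range overshoot of up to 0.02° against the run.

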